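Draw the bolt and open a double-door bench locker

TASK

Open up the yellow bench locker for restocking: open its right-hand door (the one with the steel handle), draw the red-handled bolt on the left-hand door fully down out of the locker's top, and only then pull the left-hand door open. Leave both doors standing wide open, roughly square to the front or further, with the bolt still drawn down, and leave the things on, in and around the locker where they are.

Things in the scene. Friction and masses are not known exactly. Their poses are not given: they have to be found in the camera images.
- locker: Yellow bench locker, 230 x 368 x 270 mm (deep, wide, high), fixed; place and yaw vary. Origin: centre of its underside, on the bench; x to its back, y to its left, z up. Doors' outer faces at x = -0.106. The 20 mm top has its underside at z = 0.250 and projects 32 mm over the doors' faces, so both handles need a tool leaning back towards the robot, 25 to 50 degrees from vertical.
- active_leaf (a joint): Angle of the right-hand door (steel handle), rad: 0 shut, 1.57 square to the front, stop 1.75; starts at 0 to 0.25. Door 173 mm wide, 16 thick, z = 0.032 to 0.246, hinged at its right, opens towards the robot (anticlockwise from above). Friction 0.1 N m keeps it where left. A strip on its free edge laps 10 mm over the left door, which cannot open before it.
- passive_leaf (a joint): Angle of the left-hand door (with the bolt, no other handle), rad: 0 shut, 1.57 square to the front, stop 1.75; starts shut. Same size and friction as the other; hinged at its left, opens towards the robot (clockwise from above).
- bolt (a joint): How far the bolt on the left-hand door is drawn down, m: starts at 0 to 0.004, stop at 0.030. An upright 10 mm steel rod on the door's face; its upper end stands in a hole in the locker's projecting top and is clear from 0.018 on. Friction about 3.5 N; stays where left. Pulled by its red handle, which also serves to pull the door.
- active_handle (a point): Centre of the upright grip bar of the steel bow handle on the right-hand door: 14 mm thick, 76 mm tall, 45 mm in front of the door's face, 41 mm from the door's free edge and 133 mm from its hinge line (along the door), 160 mm above the bench. It turns with the door.
- bolt_handle (a point): Centre of the upright grip bar of the red bow handle of the bolt, on the left-hand door: 14 mm thick, 76 mm tall, 47 mm in front of the door's face, 133 mm from the left hinge line (along the door), 160 mm above the bench less what the bolt is drawn down. It moves with the bolt and the door.
- active_hinge (a point): Point on the upright hinge axis of the right-hand door, 160 mm above the bench; axes as the locker's.
- passive_hinge (a point): Point on the upright hinge axis of the left-hand door, 160 mm above the bench; axes as the locker's.
- green_jar: Bystander: white jar with dark green lid, 65 mm across, 78 mm high, standing on top of the locker. Origin under its centre.
- green_box: Bystander: white and green carton, 74 x 96 x 38 mm, on top of the locker. Origin under its centre.
- red_bottle: Bystander: white squeeze bottle with red cap, 46 mm across, 106 mm high, inside the locker on the left. Origin under its centre.
- orange_box: Bystander: orange and white carton, 82 x 150 x 58 mm, inside the locker on the right. Origin under its centre.
- tape_roll: Bystander: roll of masking tape lying flat, 104 mm across, 25 mm high, on the bench at the left. Origin under its centre.
- black_jar: Bystander: white jar with black lid, 71 mm across, 66 mm high, on the bench at the right. Origin under its centre.
- bench_timer: Bystander: white bench timer lying flat, 68 x 64 x 20 mm, on the bench in front. Origin under its centre.
- grey_slide_box: Bystander: blue-grey flat box, 95 x 105 x 37 mm, on the bench at the left. Origin under its centre.

How it is judged:
By the outcome, as a careful person would: the job done as asked, in the order asked, and still so for the second after the job is handed in, with the robot touching nothing.
It also fails if it takes over 51 s, if anything falls off the work surface, if the arm or the gripper's body presses on something with over 40 N, if the wrist force passes 120 N, or if a joint passes its speed limit or range.

ROBOT

A 6-joint arm with a two-finger parallel gripper is mounted at the origin on a cart in front of the work surface, level with it; the furniture and walls round the work are solid. World frame = base frame: x ahead of the robot, y to its left, z up, the work surface at z = 0. Lengths are in m, angles in rad, forces in N, time in s.
With the tool pointing down it reaches from about 0.25 to 0.725 m from the base axis. Payload 4 kg.
Tool frame: the origin (TCP) lies on the centre line of the jaws, within the pads' length; the fingertips stand 17 mm ahead of it and the grasp point (between the pads) lies 2 mm behind it; z points along the fingers, y is the line along which they close (so a half turn about z gives the same grasp; the last joint's range is limited). The gripper opens to 85 mm and grips with 20 to 120 N. Pads are 22 mm wide; open, the fingers measure 114 mm over their backs; the gripper's body (76 mm by 85 mm) begins 54 mm behind the grasp point. The pads swing forward as they close: fully open they stand 13 mm farther back than shut.
Start: joints at [-1.107, 0.241, 0.005, 1.335, 0, 1.571], TCP at [0.224, -0.447, 0.218] pointing down, gripper open.
Joint ranges: [-2.72, 2.72], [-1.05, 1.87], [-1.09, 1.28], [-1.99, 2.15], [-1.42, 1.44], [-3.14, 3.14]. Speed limits (rad/s): [2.79, 2.79, 3.14, 3.14, 3.14, 3.14].

INTERFACE

Orientations are given as a unit quaternion [x, y, z, w].
In Python, from workcell import get_obs, imaging, order gives the robot as it stands.
- The arm moves only by the tool apply_moves, never from a script. Its argument "targets" is a list that holds one entry, the list of rows, each a list of 5 numbers: the shift along the world's x, y, z in units of 40 mm (1.0 is 40 mm), then the turn about the world's z in degrees, then the gripper command: -1 is shut, 1 is fully open, values between are in proportion. In form: [[[dx, dy, dz, turn, fingers], ...]]. A call has 1 to 8 rows; each row shifts and turns the commanded pose from where the row before left it; what a row does not reach is not made up. A row lasts 1/12 s, in which the tool goes at most 41.7 mm and 7.16 degrees, less where a joint would pass 70% of its speed; a pose out of reach is approached as far as the arm can. A call is refused whole if a number of a shift passes 1 or a number of a turn 7.16, either way. A call with a gripper value outside its range is refused whole. The fingers move at their own pace and stop on an object; the grip force is fixed at half the most. Time passes only in rows, so rows that do not move let the fingers close. It gives the time, the measured TCP pose, the force, the opening and the grip force at its end, in the units of the state.
- get_obs(): the state, without advancing time (a new reading comes with each control period).
- imaging.camera(name): name is "scene" or "top" or "wrist"; returns (picture, depth): 400x640x3 uint8, blue, green, red; 400x640 float32, m along the optical axis (not along the pixel's ray), 0 where there is no reading.
- imaging.get_calibration(name): a dict with "camera_matrix" (3x3 intrinsics, pixels), "eye" and "rotation" of the camera in the world; the wrist camera has in their place "hand_eye" (4x4, takes a point from camera to tool coordinates, whose origin is the TCP and whose axes are the flange's). Camera axes: x right, y down, z forward; pixel columns grow to the right and rows downward; lengths in m; the calibration is good to about 2 mm. A picture is of the moment at which its call begins: read the wrist's pose just before it. get_calibration takes no time and is no camera call.
- order.job_done(): hands the job in; it is judged then, once.
The state is a dict: "clock": time; "joint_pos": joint angles; "joint_vel": joint speeds; "tau": joint torques, N m; "eef_pos": TCP position; "tool_rot": TCP orientation; "ft_force": force on the tool from outside, world axes, zero at the start; "ft_torque": the same for the moment, N m; "grip_width": finger opening in m; "grasp_force": force on a finger pad.
Only numpy, scipy, OpenCV 4.12 (cv2) and the standard library are available. Lean on these libraries where they do the work, as an engineer would, in place of code of your own. Each camera call takes 0.05 s, during which the arm holds its last target. There are 200 camera calls.

## Working session

There is one attempt and no reset: what is moved stays moved. The work goes in short steps, Python scripts to look and compute and a tool call to move; the robot and the scene stay as the last step left them, time stands still between calls to the robot, and variables do not carry over. Pictures are saved under pics/ and viewed, at most 10 in all, crops included, and the job is handed in when it is done.

Besides the shell and the picture viewer there is one more tool, called by a JSON object that holds its "name" and its "arguments", one argument or row to a line. apply_moves: Moves the arm, as the interface text tells. Its arguments: {"type":"object","properties":{"targets":{"type":"array","items":{"type":"array","items":{"type":"array","items":{"type":"number"}}}}},"required":["targets"]}

```bash
ls; mkdir -p pics; python3 - <<'E'
from workcell import get_obs, imaging, order
import cv2,numpy as np
print(get_obs())
for n in("scene","top"):
    p,d=imaging.camera(n); cv2.imwrite(f"pics/{n}0.png",p); np.savez(f"{n}0.npz",p=p,d=d); print(n,imaging.get_calibration(n))
E
```

```text
pics
{'clock': 0.0, 'joint_pos': array([-1.10700952e+00,  2.41385859e-01,  3.73162186e-03,  1.33519153e+00,
       -1.65836613e-05,  1.57079420e+00]), 'joint_vel': array([-1.93696537e-04,  4.25090132e-04,  2.25452874e-03, -4.22879726e-04,
       -1.70929774e-03,  6.58981616e-05]), 'tau': array([ 1.23341200e-03, -3.72318935e+01,  2.52407849e+01,  1.70919159e-02,
        1.73154717e-04,  2.73589983e-06]), 'eef_pos': array([ 0.22337214, -0.44660063,  0.21672934]), 'tool_rot': array([ 9.73232239e-01,  2.29821579e-01, -2.43570747e-04, -9.95386385e-04]), 'ft_force': array([ 0.59706289, -0.17681173, -0.06680462]), 'ft_torque': array([ 0.02236728, -0.02852788,  0.00613358]), 'grasp_force': 0.0, 'grip_width': 0.08518202511768644}
scene {'camera_matrix': array([[496.22140844,   0.        , 324.75214853],
       [  0.        , 496.22140844, 200.05374579],
       [  0.        ,   0.        ,   1.        ]]), 'eye': array([-0.03141018, -1.29595676,  0.97669536]), 'rotation': array([ 0.83644675, -0.18752854,  0.10079389, -0.50500542])}
top {'camera_matrix': array([[445.9500457 ,   0.        , 322.60036241],
       [  0.        , 445.9500457 , 197.97405851],
       [  0.        ,   0.        ,   1.        ]]), 'eye': array([0.29195623, 0.12618894, 1.60992275]), 'rotation': array([-0.62333449,  0.77485838, -0.08294269,  0.06456865])}
```

View pics/scene0.png

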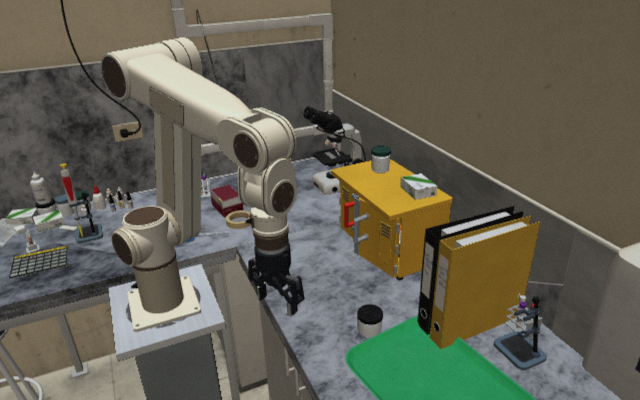

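View pics/top0.png

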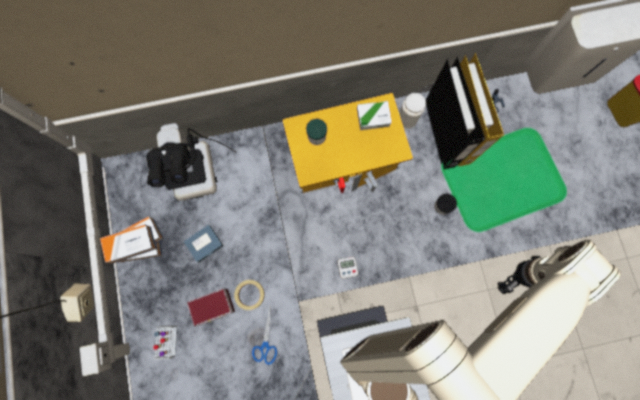

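```bash
cat > h.py <<'E'
import numpy as np,cv2
from scipy.spatial.transform import Rotation as R
from workcell import get_obs, imaging, order
def pts(name,d,cal=None,T=None):
    cal=cal or imaging.get_calibration(name);K=cal["camera_matrix"]
    v,u=np.mgrid[:400,:640]
    P=np.stack([(u-K[0,2])/K[0,0]*d,(v-K[1,2])/K[1,1]*d,d],-1)
    if name=="wrist":
        H=cal["hand_eye"];P=P@H[:3,:3].T+H[:3,3]
        return P@R.from_quat(T["tool_rot"]).as_matrix().T+T["eef_pos"]
    return P@R.from_quat(cal["rotation"]).as_matrix().T+cal["eye"]
def shot(name,tag):
    o=get_obs();p,d=imaging.camera(name);cv2.imwrite(f"pics/{tag}.png",p)
    return p,d,pts(name,d,T=o)
def locker_frame(W,L):  # world -> locker
    c,s=np.cos(L[2]),np.sin(L[2]);X=W-np.array([L[0],L[1],0]) if W.shape[-1]==3 else W-np.array(L[:2])
    x,y=X[...,0],X[...,1];return np.stack([c*x+s*y,-s*x+c*y]+([X[...,2]] if W.shape[-1]==3 else []),-1)
E
python3 - <<'E'
from h import *
f=np.load("top0.npz");P=pts("top",f["d"]);hsv=cv2.cvtColor(f["p"],cv2.COLOR_BGR2HSV)
v,u=np.mgrid[:400,:640]
reg=(u>270)&(u<425)&(v>80)&(v<205)
m=reg&(abs(P[...,2]-.27)<.012)&(f["d"]>0)&(hsv[...,1]>150)&(hsv[...,0]>15)&(hsv[...,0]<30)
q=P[m];print(len(q),np.median(q[:,2]))
r=cv2.minAreaRect(q[:,:2].astype(np.float32));print(r,cv2.boxPoints(r))
m2=reg&(P[...,2]>.272)&(P[...,2]<.4);print("hi",P[m2].min(0),P[m2].max(0))
for n in("top","scene"):
    f=np.load(n+"0.npz");P=pts(n,f["d"]);hsv=cv2.cvtColor(f["p"],cv2.COLOR_BGR2HSV)
    red=((hsv[...,0]<6)|(hsv[...,0]>174))&(hsv[...,1]>170)&(P[...,2]<.22)&(P[...,2]>.1)&(P[...,0]>.3)&(f["d"]>0)
    print(n,"red",red.sum(),np.median(P[red],0),P[red].min(0),P[red].max(0))
f=np.load("scene0.npz");P=pts("scene",f["d"])
for uv in[(360,215),(361,245),(358,225),(365,237)]:print(uv,P[uv[1],uv[0]],f["p"][uv[1],uv[0]])
f=np.load("top0.npz");P=pts("top",f["d"])
for uv in[(371,181),(367,175),(374,186),(347,267),(446,203),(341,183),(352,182),(210,243)]:print(uv,P[uv[1],uv[0]],f["p"][uv[1],uv[0]])
E
```

```text
6635 0.2698498170906303
((0.7451877593994141, -0.0559137761592865), (0.23198917508125305, 0.367241233587265), 2.220123767852783) [[ 0.622167    0.12307553]
 [ 0.6363934  -0.24389006]
 [ 0.8682085  -0.23490308]
 [ 0.8539821   0.13206251]]
hi [ 0.62643341 -0.24083185  0.27200323] [0.95922806 0.14683195 0.35496122]
top red 136 [ 0.7353133  -1.09144623  0.18446695] [ 0.60623444 -1.1090197   0.12395522] [ 0.85539168 -0.00908091  0.20973551]
scene red 120 [ 0.61153075 -0.0241882   0.16236053] [ 0.58260844 -0.62531686  0.11984401] [0.83274406 0.05081971 0.20461335]
(360, 215) [ 0.62773491 -0.08472447  0.1885698 ] [ 35  78 105]
(361, 245) [ 0.62907748 -0.09208605  0.07853342] [ 28  85 114]
(358, 225) [ 0.62467951 -0.07780362  0.1485293 ] [71 73 72]
(365, 237) [ 0.62739199 -0.12076978  0.12623776] [131 131 125]
(371, 181) [ 0.60680369 -0.10936819  0.20014316] [154 153 152]
(367, 175) [ 0.63882133 -0.10782674  0.16017252] [ 97 111 121]
(374, 186) [ 0.58902422 -0.11542476  0.19727868] [129 127 125]
(347, 267) [0.36110555 0.01724114 0.01755656] [153 155 149]
(446, 203) [ 0.50181755 -0.37113493  0.06839234] [31 31 30]
(341, 183) [ 0.62110199 -0.01227553  0.20042468] [ 44  49 232]
(352, 182) [ 0.66345419 -0.0731124  -0.00244559] [142 136 137]
(210, 243) [0.54697228 0.47374976 0.02809364] [146 134 117]
```

{"name": "apply_moves", "arguments": {
  "targets": [
    [[0.4, -0.8, 0.4, 0, 1], [0.4, -0.8, 0.4, 0, 1], [0.4, -0.8, 0, 0, 1], [0.4, -0.8, 0, 0, 1], [0.4, -0.8, 0, 0, 1], [0.4, -0.8, 0, 0, 1], [0.4, -0.8, 0, 0, 1], [0.4, -0.8, 0, 0, 1]]
  ]
}}

```text
clock: 0.77
eef_pos: [0.3427, -0.6853, 0.2465]
tool_rot: [0.973, 0.23, 0.001, 0.003]
ft_force: [0.9, -1.9, 0.3]
grip_width: 0.0856
grasp_force: 0.0
```

{"name": "apply_moves", "arguments": {
  "targets": [
    [[0.4, -0.8, 0, 0, 1], [0.4, -0.8, 0, 0, 1], [0.4, -0.8, 0, 0, 1], [0.4, -0.8, 0, 0, 1], [0, 0, 0, 0, 1], [0, 0, 0, 0, 1]]
  ]
}}

```text
clock: 1.27
eef_pos: [0.3705, -0.7407, 0.2036]
tool_rot: [0.972, 0.23, 0.011, 0.045]
ft_force: [0.4, 0.2, -0.1]
grip_width: 0.085
grasp_force: 0.0
```

```bash
python3 -c "
from h import *
o=get_obs();print(o['joint_pos'],o['eef_pos'],o['clock'],R.from_quat(o['tool_rot']).as_matrix()[:,2])"
```

```text
[-1.10707659e+00  1.00015361e+00  1.27320641e+00  1.75216305e+00
  4.52885561e-05  1.57074466e+00] [ 0.37045567 -0.74074564  0.20357939] 1.2667 [ 0.04099225 -0.08186847 -0.99579977]
```

{"name": "apply_moves", "arguments": {
  "targets": [
    [[0.4, -0.8, 0.5, 0, 1], [0.4, -0.8, 0.5, 0, 1], [0.4, -0.8, 0.5, 0, 1], [0.4, -0.8, 0.5, 0, 1], [0, 0, 0, 0, 1]]
  ]
}}

```text
clock: 1.68
eef_pos: [0.3898, -0.7794, 0.2374]
tool_rot: [0.967, 0.228, 0.026, 0.11]
ft_force: [-0.5, 0.0, 0.4]
grip_width: 0.0852
grasp_force: 0.0
```

```bash
cat > s.py <<'E'
from h import *
o=get_obs();print(o['joint_pos'].round(3),o['eef_pos'].round(4),o['clock'],R.from_quat(o['tool_rot']).as_matrix()[:,1:].T.round(3).tolist())
E
python3 s.py
```

```text
[-1.107  0.969  1.275  1.651 -0.     1.571] [ 0.3898 -0.7794  0.2374] 1.6833 [[0.436, -0.872, 0.224], [0.1, -0.2, -0.975]]
```

{"name": "apply_moves", "arguments": {
  "targets": [
    [[0.45, -0.89, 0.5, 0, 1], [0.45, -0.89, 0.5, 0, 1], [0.45, -0.89, 0.5, 0, 1], [0.45, -0.89, 0.5, 0, 1], [0.45, -0.89, 0.5, 0, 1], [0.45, -0.89, 0.5, 0, 1], [0.45, -0.89, 0.5, 0, 1], [0.45, -0.89, 0.5, 0, 1]]
  ]
}}

```text
clock: 2.35
eef_pos: [0.4332, -0.8636, 0.2774]
tool_rot: [0.946, 0.223, 0.054, 0.228]
ft_force: [-0.1, -0.2, -0.6]
grip_width: 0.0852
grasp_force: 0.0
```

```bash
python3 s.py
```

```text
[-1.106  0.963  1.275  1.409 -0.     1.572] [ 0.4332 -0.8636  0.2774] 2.35 [[0.398, -0.796, 0.456], [0.204, -0.408, -0.89]]
```

{"name": "apply_moves", "arguments": {
  "targets": [
    [[0.45, -0.89, 0.5, 0, 1], [0.45, -0.89, 0.5, 0, 1], [0.45, -0.89, 0.5, 0, 1], [0.45, -0.89, 0.5, 0, 1], [0.45, -0.89, 0.5, 0, 1], [-0.4, 0.8, 0, 0, 1], [-0.4, 0.8, 0, 0, 1], [-0.4, 0.8, 0, 0, 1]]
  ]
}}

```text
clock: 3.02
eef_pos: [0.4265, -0.8489, 0.3026]
tool_rot: [0.926, 0.219, 0.071, 0.3]
ft_force: [1.7, -0.3, 1.5]
grip_width: 0.0855
grasp_force: 0.0
```

```bash
python3 s.py
```

```text
[-1.105e+00  6.880e-01  7.190e-01  9.740e-01 -1.000e-03  1.573e+00] [ 0.4265 -0.8489  0.3026] 3.0167 [[0.362, -0.724, 0.587], [0.263, -0.525, -0.81]]
```

{"name": "apply_moves", "arguments": {
  "targets": [
    [[-0.45, 0.9, 0, 0, 1], [-0.45, 0.9, 0, 0, 1], [-0.45, 0.9, 0, 0, 1], [-0.45, 0.9, 0, 0, 1], [-0.45, 0.9, 0, 0, 1], [-0.45, 0.9, 0, 0, 1], [-0.45, 0.9, 0, 0, 1], [-0.45, 0.9, 0, 0, 1]]
  ]
}}

```text
clock: 3.68
eef_pos: [0.2816, -0.559, 0.3067]
tool_rot: [0.925, 0.219, 0.071, 0.302]
ft_force: [-0.3, 0.7, 0.5]
grip_width: 0.0852
grasp_force: 0.0
```

{"name": "apply_moves", "arguments": {
  "targets": [
    [[-0.45, 0.9, 0, 0, 1], [-0.45, 0.9, 0, 0, 1], [-0.45, 0.9, 0, 0, 1], [-0.45, 0.9, 0, 0, 1], [-0.45, 0.9, 0, 0, 1], [-0.45, 0.9, 0, 0, 1], [-0.45, 0.9, 0, 0, 1], [-0.45, 0.9, 0, 0, 1]]
  ]
}}

```text
clock: 4.35
eef_pos: [0.1376, -0.2711, 0.306]
tool_rot: [0.925, 0.218, 0.071, 0.302]
ft_force: [1.2, -0.3, 1.1]
grip_width: 0.0851
grasp_force: 0.0
```

```bash
python3 s.py
```

```text
[-1.093 -0.74  -0.66   1.019 -0.008  1.582] [ 0.1376 -0.2711  0.306 ] 4.35 [[0.361, -0.722, 0.59], [0.264, -0.527, -0.808]]
```

{"name": "apply_moves", "arguments": {
  "targets": [
    [[-0.45, 0.9, 0, 0, 1], [-0.45, 0.9, 0, 0, 1], [-0.45, 0.9, 0, 0, 1], [-0.45, 0.9, 0, 0, 1], [-0.45, 0.9, 0, 0, 1]]
  ]
}}

```text
clock: 4.77
eef_pos: [0.0603, -0.1382, 0.316]
tool_rot: [0.933, 0.216, 0.068, 0.281]
ft_force: [1.1, 1.4, -0.1]
grip_width: 0.0853
grasp_force: 0.0
```

```bash
python3 s.py
```

```text
[-0.782 -1.05  -0.593  1.466 -0.176  1.853] [ 0.0603 -0.1382  0.316 ] 4.7667 [[0.365, -0.749, 0.553], [0.249, -0.494, -0.833]]
```

{"name": "apply_moves", "arguments": {
  "targets": [
    [[0.4, -0.8, 0, 0, 1], [0.4, -0.8, 0, 0, 1], [0.4, -0.8, 0, 7, 1], [0.4, -0.8, 0, 7, 1], [0.4, -0.8, 0, 7, 1], [0.4, -0.8, 0, 7, 1], [0.4, -0.8, 0, 7, 1], [0.4, -0.8, 0, 7, 1]]
  ]
}}

```text
clock: 5.43
eef_pos: [0.1639, -0.3136, 0.3129]
tool_rot: [0.826, 0.494, 0.139, 0.233]
ft_force: [0.1, 0.8, 0.6]
grip_width: 0.0853
grasp_force: 0.0
```

{"name": "apply_moves", "arguments": {
  "targets": [
    [[0.4, -0.8, 0, 7, 1], [0.4, -0.8, 0, 7, 1], [0.4, -0.8, 0, 7, 1], [0.4, -0.8, 0, 7, 1], [0.4, -0.8, 0, 7, 1], [0.2, -0.4, 0, 7, 1], [0, 0, 0, 7, 1], [0, 0, 0, 7, 1]]
  ]
}}

```text
clock: 6.1
eef_pos: [0.2522, -0.4889, 0.3118]
tool_rot: [0.497, 0.825, 0.231, 0.138]
ft_force: [1.6, 0.7, 0.8]
grip_width: 0.0853
grasp_force: 0.0
```

{"name": "apply_moves", "arguments": {
  "targets": [
    [[0, 0, 0, 7, 1], [0, 0, 0, 7, 1], [0, 0, 0, 7, 1], [0, 0, 0, 7, 1], [0, 0, 0, 7, 1], [0, 0, 0, 7, 1], [0, 0, 0, 7, 1], [0, 0, 0, 7, 1]]
  ]
}}

```text
clock: 6.77
eef_pos: [0.2496, -0.4732, 0.293]
tool_rot: [0.054, 0.965, 0.258, 0.02]
ft_force: [-0.3, 0.6, 0.3]
grip_width: 0.085
grasp_force: 0.0
```

```bash
python3 s.py
```

```text
[-1.223  0.728  0.833  2.149  0.233 -1.168] [ 0.2496 -0.4732  0.293 ] 6.7667 [[0.093, 0.861, 0.499], [0.066, 0.495, -0.866]]
```

{"name": "apply_moves", "arguments": {
  "targets": [
    [[0.3, -0.6, 0, 7, 1], [0.3, -0.6, 0, 7, 1], [0.3, -0.6, 0, 7, 1], [0.4, -0.8, 0, 7, 1], [0.4, -0.8, 0, 5, 1], [0.4, -0.8, 0, 0, 1], [0.4, -0.8, 0, 0, 1], [0.4, -0.8, 0, 0, 1]]
  ]
}}

```text
clock: 7.43
eef_pos: [0.3137, -0.5848, 0.1866]
tool_rot: [-0.22, 0.959, 0.176, -0.024]
ft_force: [15.1, -29.9, 21.0]
grip_width: 0.0851
grasp_force: 0.0
```

{"name": "apply_moves", "arguments": {
  "targets": [
    [[0.4, -0.8, 0, 0, 1], [0.4, -0.8, 0, 0, 1], [0.4, -0.8, 0.2, 0, 1], [0.4, -0.8, 0.2, 0, 1], [0.4, -0.8, 0.2, 0, 1], [0.4, -0.8, 0.2, 0, 1]]
  ]
}}

```text
clock: 7.93
eef_pos: [0.3105, -0.5873, 0.2096]
tool_rot: [-0.22, 0.962, 0.161, -0.018]
ft_force: [0.1, -0.4, -0.3]
grip_width: 0.0855
grasp_force: 0.0
```

```bash
python3 s.py
```

```text
[-1.104  1.019  1.275  2.149  0.042 -1.56 ] [ 0.3105 -0.5873  0.2096] 7.9333 [[-0.417, 0.852, 0.317], [-0.105, 0.301, -0.948]]
```

{"name": "apply_moves", "arguments": {
  "targets": [
    [[0.3, -0.6, 0.7, 0, 1], [0.3, -0.6, 0.7, 0, 1], [0.3, -0.6, 0.7, 0, 1], [0.3, -0.6, 0.7, 0, 1], [0.4, -0.8, 0.5, 0, 1], [0.4, -0.8, 0.5, 0, 1]]
  ]
}}

```text
clock: 8.43
eef_pos: [0.31, -0.5868, 0.2857]
tool_rot: [-0.22, 0.97, 0.106, -0.003]
ft_force: [0.2, -0.7, -0.1]
grip_width: 0.0855
grasp_force: 0.0
```

```bash
python3 s.py
```

```text
[-1.106  0.904  1.275  2.149  0.045 -1.558] [ 0.31   -0.5868  0.2857] 8.4333 [[-0.426, 0.881, 0.206], [-0.052, 0.204, -0.978]]
```

{"name": "apply_moves", "arguments": {
  "targets": [
    [[0, 0, 0.8, 0, 1], [0, 0, 0.8, 0, 1], [0, 0, 0.8, 0, 1], [0.1, -0.2, 0.8, 0, 1], [0.1, -0.2, 0.8, 0, 1], [0.1, -0.2, 0.8, 0, 1]]
  ]
}}

```text
clock: 8.93
eef_pos: [0.306, -0.5729, 0.3837]
tool_rot: [-0.219, 0.975, 0.034, 0.016]
ft_force: [-0.2, -0.7, -0.5]
grip_width: 0.0852
grasp_force: 0.0
```

```bash
python3 s.py
```

```text
[-1.103  0.755  1.275  2.149  0.047 -1.547] [ 0.306  -0.5729  0.3837] 8.9333 [[-0.429, 0.901, 0.06], [0.016, 0.073, -0.997]]
```

{"name": "apply_moves", "arguments": {
  "targets": [
    [[0, 0, 0.9, 0, 1], [0, 0, 0.9, 0, 1], [0, 0, 0.5, 0, 1], [0, 0, 0, -7, 1], [0, 0, 0, -7, 1], [0, 0, 0, -7, 1], [0, 0, 0, -7, 1], [0, 0, 0, -7, 1]]
  ]
}}

```text
clock: 9.6
eef_pos: [0.3021, -0.5615, 0.4292]
tool_rot: [0.088, 0.996, -0.007, 0.023]
ft_force: [-0.1, -0.6, 0.1]
grip_width: 0.0854
grasp_force: 0.0
```

{"name": "apply_moves", "arguments": {
  "targets": [
    [[0.2, -0.4, 0, -7, 1], [0.2, -0.4, 0, -7, 1], [0.2, -0.4, 0, -7, 1], [0.2, -0.4, 0, -7, 1], [0.2, -0.4, 0, -7, 1], [0.2, -0.4, 0, -7, 1], [0.2, -0.4, 0, -4, 1]]
  ]
}}

```text
clock: 10.18
eef_pos: [0.3362, -0.6322, 0.3852]
tool_rot: [0.469, 0.882, -0.037, 0.037]
ft_force: [0.5, 0.2, 0.4]
grip_width: 0.0854
grasp_force: 0.0
```

```bash
python3 s.py
```

```text
[-1.073  0.754  1.274  1.989 -0.021 -0.096] [ 0.3362 -0.6322  0.3852] 10.1833 [[0.83, 0.558, -0.03], [0.03, -0.099, -0.995]]
```

{"name": "apply_moves", "arguments": {
  "targets": [
    [[0.45, -0.89, 0.4, -6, 1], [0.45, -0.89, 0.4, 0, 1], [0.45, -0.89, 0.4, 0, 1], [0.45, -0.89, 0.4, 0, 1], [0.45, -0.89, 0.4, 0, 1], [0.45, -0.89, 0.4, 0, 1], [0.45, -0.89, 0.4, 0, 1], [0.45, -0.89, 0.4, 0, 1]]
  ]
}}

```text
clock: 10.85
eef_pos: [0.3883, -0.7488, 0.3637]
tool_rot: [0.504, 0.847, -0.099, 0.134]
ft_force: [1.0, -0.5, -0.6]
grip_width: 0.0855
grasp_force: 0.0
```

{"name": "apply_moves", "arguments": {
  "targets": [
    [[0.45, -0.89, 0.4, 0, 1], [0.45, -0.89, 0.4, 0, 1], [0.45, -0.89, 0.4, 0, 1], [0.45, -0.89, 0.4, 0, 1], [0.45, -0.89, 0.4, 0, 1], [0.45, -0.89, 0.4, 0, 1], [0.45, -0.89, 0.4, 0, 1], [0.45, -0.89, 0.4, 0, 1]]
  ]
}}

```text
clock: 11.52
eef_pos: [0.4412, -0.862, 0.3609]
tool_rot: [0.489, 0.824, -0.162, 0.235]
ft_force: [-0.3, 0.8, -0.4]
grip_width: 0.0855
grasp_force: 0.0
```

```bash
python3 s.py
```

```text
[-1.089  0.882  1.274  1.384 -0.028 -0.026] [ 0.4412 -0.862   0.3609] 11.5167 [[0.882, 0.47, -0.038], [0.229, -0.497, -0.837]]
```

```bash
python3 - <<'E'
from h import *
L=(0.629+.138*np.cos(.0388),-0.0604+.138*np.sin(.0388),.0388);print(L)
for n in("top","scene"):
    f=np.load(n+"0.npz");P=pts(n,f["d"]);Q=locker_frame(P,L);hsv=cv2.cvtColor(f["p"],cv2.COLOR_BGR2HSV)
    m=(f["d"]>0)&(Q[...,0]<-.142)&(Q[...,0]>-.22)&(abs(Q[...,1])<.14)&(Q[...,2]>.11)&(Q[...,2]<.215)
    for nm,k in(("red",m&(hsv[...,1]>150)&((hsv[...,0]<8)|(hsv[...,0]>172))),("grey",m&(hsv[...,1]<90))):
        q=Q[k];print(n,nm,len(q),np.percentile(q,[5,50,95],axis=0).round(3).tolist() if len(q) else "", np.median(P[k],0) if len(q) else "")
# predicted
h=np.array([-.106,-.174])
for t in(0,.05,.1,.15,.2,.25):
    d=np.array([-np.sin(t),np.cos(t)]);o=np.array([-np.cos(t),-np.sin(t)]);print(t,h+.133*d+.045*o)
E
```

```text
(np.float64(0.7668961376708563), np.float64(-0.055046943353535105), 0.0388)
top red 32 [[-0.158, 0.04, 0.159], [-0.153, 0.046, 0.2], [-0.143, 0.051, 0.207]] [ 0.61189155 -0.01464812  0.19969971]
top grey 131 [[-0.18, -0.058, 0.121], [-0.158, -0.051, 0.177], [-0.143, 0.004, 0.209]] [ 0.61113519 -0.11206373  0.17742358]
scene red 100 [[-0.165, 0.031, 0.122], [-0.156, 0.037, 0.169], [-0.144, 0.044, 0.201]] [ 0.60903446 -0.02425683  0.16933188]
scene grey 249 [[-0.185, -0.069, 0.12], [-0.166, -0.061, 0.176], [-0.144, -0.002, 0.207]] [ 0.60325786 -0.12220822  0.17616063]
0 [-0.151 -0.041]
0.05 [-0.15759099 -0.04341528]
0.1 [-0.16405303 -0.04615695]
0.15 [-0.17036997 -0.04921816]
0.2 [-0.17652602 -0.05259127]
0.25 [-0.18250579 -0.05626783]
```

{"name": "apply_moves", "arguments": {
  "targets": [
    [[-0.3, 0.9, 0, 7, 1], [-0.3, 0.9, 0, 7, 1], [-0.3, 0.9, 0, 7, 1], [-0.3, 0.9, 0, 7, 1], [-0.2, 0.9, 0, 7, 1], [-0.2, 0.9, 0, 7, 1], [-0.2, 0.9, 0, 7, 1], [-0.2, 0.9, 0, 7, 1]]
  ]
}}

```text
clock: 12.18
eef_pos: [0.3689, -0.5976, 0.3638]
tool_rot: [0.08, 0.955, -0.043, 0.281]
ft_force: [-0.3, -0.2, 0.7]
grip_width: 0.0853
grasp_force: 0.0
```

```bash
python3 s.py
```

```text
[-1.225  0.345  0.376  1.257  0.473 -0.974] [ 0.3689 -0.5976  0.3638] 12.1833 [[0.177, 0.983, -0.038], [0.531, -0.128, -0.838]]
```

{"name": "apply_moves", "arguments": {
  "targets": [
    [[0.23, 0.9, -0.2, 7, 1], [0.23, 0.9, -0.2, 7, 1], [0.23, 0.9, -0.2, 7, 1], [0.23, 0.9, -0.3, 7, 1], [0.23, 0.9, -0.3, 0, 1], [0.23, 0.9, -0.3, 0, 1], [0.23, 0.9, -0.3, 0, 1], [0.23, 0.9, -0.3, 0, 1]]
  ]
}}

```text
clock: 12.85
eef_pos: [0.4434, -0.3102, 0.2784]
tool_rot: [-0.151, 0.947, 0.025, 0.283]
ft_force: [1.2, -0.1, 0.3]
grip_width: 0.0856
grasp_force: 0.0
```

{"name": "apply_moves", "arguments": {
  "targets": [
    [[0.23, 0.9, -0.4, 0, 1], [0.23, 0.9, -0.4, 0, 1], [0.23, 0.8, -0.4, 0, 1], [0.2, 0.6, -0.4, 0, 1], [0, 0, 0, 0, 1]]
  ]
}}

```text
clock: 13.27
eef_pos: [0.4767, -0.1778, 0.2112]
tool_rot: [-0.153, 0.947, 0.029, 0.281]
ft_force: [-0.8, 0.3, -0.9]
grip_width: 0.0855
grasp_force: 0.0
```

```bash
python3 s.py;python3 - <<'E'
from h import *
shot("wrist","w1")
E
```

```text
[-0.621 -0.026 -0.473  0.735  0.432 -0.855] [ 0.4767 -0.1778  0.2112] 13.2667 [[-0.306, 0.952, -0.031], [0.523, 0.141, -0.84]]
```

View pics/w1.png

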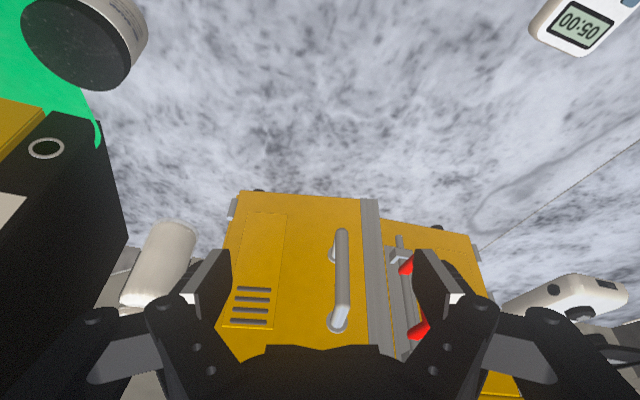

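```bash
python3 - <<'E'
from h import *
p,d,P=shot("wrist","w2")
for v in(245,265,285,300):
    for u in(338,342,346): print((u,v),P[v,u].round(4),p[v,u])
for uv in[(375,250),(300,250),(407,267),(420,330),(418,328)]:print(uv,P[uv[1],uv[0]].round(4))
E
```

```text
(338, 245) [ 0.5952 -0.1265  0.1389] [110 118 123]
(342, 245) [ 0.5903 -0.124   0.141 ] [122 129 135]
(346, 245) [ 0.589  -0.1202  0.1409] [121 131 137]
(338, 265) [ 0.5954 -0.1264  0.1611] [ 89 105 118]
(342, 265) [ 0.5906 -0.1241  0.163 ] [120 130 135]
(346, 265) [ 0.589  -0.1206  0.1631] [124 133 137]
(338, 285) [ 0.5954 -0.1264  0.1816] [ 88 105 121]
(342, 285) [ 0.5907 -0.1242  0.1831] [120 128 133]
(346, 285) [ 0.5883 -0.1213  0.1836] [126 133 138]
(338, 300) [ 0.596  -0.1262  0.1956] [ 91 103 118]
(342, 300) [ 0.5907 -0.1244  0.1972] [117 126 131]
(346, 300) [ 0.5888 -0.1213  0.1974] [124 129 138]
(375, 250) [ 0.6257 -0.0689  0.1163]
(300, 250) [ 0.6504 -0.1537  0.1207]
(407, 267) [ 0.6352 -0.0226  0.1251]
(420, 330) [ 0.629  -0.0229  0.2   ]
(418, 328) [ 0.6303 -0.0241  0.1978]
```

{"name": "apply_moves", "arguments": {
  "targets": [
    [[0.3, 0.7, -0.5, 0, 1], [0.5, 0.4, -0.5, 0, 1], [0.6, 0.1, -0.2, 0, 1], [0.6, 0.1, -0.2, 0, 1], [0.6, 0.1, 0, 0, 1], [0.4, 0.1, 0, 0, 1], [0, 0, 0, 0, 1]]
  ]
}}

```text
clock: 13.95
eef_pos: [0.6032, -0.1253, 0.161]
tool_rot: [-0.151, 0.946, 0.024, 0.285]
ft_force: [1.0, -0.9, 0.2]
grip_width: 0.0858
grasp_force: 0.0
```

{"name": "apply_moves", "arguments": {
  "targets": [
    [[0, 0, 0, 0, -1], [0, 0, 0, 0, -1], [0, 0, 0, 0, -1], [0, 0, 0, 0, -1], [0, 0, 0, 0, -1]]
  ]
}}

```text
clock: 14.37
eef_pos: [0.5985, -0.1245, 0.1595]
tool_rot: [-0.151, 0.947, 0.025, 0.283]
ft_force: [0.1, -0.2, 0.6]
grip_width: 0.0257
grasp_force: 0.0
```

{"name": "apply_moves", "arguments": {
  "targets": [
    [[0, 0, 0, 0, -1], [0, 0, 0, 0, -1], [0, 0, 0, 0, -1]]
  ]
}}

```text
clock: 14.62
eef_pos: [0.5979, -0.1204, 0.1596]
tool_rot: [-0.152, 0.946, 0.029, 0.283]
ft_force: [-5.0, 7.3, 5.2]
grip_width: 0.0103
grasp_force: 58.7
```

{"name": "apply_moves", "arguments": {
  "targets": [
    [[-0.18, -0.13, 0, 3, -1], [-0.19, -0.14, 0, 3, -1], [-0.31, -0.29, 0, 6, -1], [-0.27, -0.33, 0, 6, -1], [-0.23, -0.36, 0, 6, -1]]
  ]
}}

```text
clock: 15.03
eef_pos: [0.5498, -0.1708, 0.1597]
tool_rot: [-0.348, 0.893, 0.087, 0.272]
ft_force: [2.3, 5.3, -4.4]
grip_width: 0.0099
grasp_force: 58.4
```

```bash
python3 s.py
```

```text
[-0.594  0.286 -0.24   0.857  0.552 -1.283] [ 0.5498 -0.1708  0.1597] 15.0333 [[-0.668, 0.743, -0.033], [0.426, 0.345, -0.836]]
```

{"name": "apply_moves", "arguments": {
  "targets": [
    [[-0.18, -0.38, 0, 6, -1], [-0.13, -0.4, 0, 6, -1], [-0.09, -0.41, 0, 6, -1], [-0.03, -0.42, 0, 6, -1], [0.02, -0.42, 0, 6, -1]]
  ]
}}

```text
clock: 15.45
eef_pos: [0.5321, -0.2554, 0.1593]
tool_rot: [-0.565, 0.774, 0.154, 0.239]
ft_force: [-1.9, 0.0, -0.6]
grip_width: 0.0091
grasp_force: 60.8
```

```bash
python3 s.py
```

```text
[-0.726  0.602  0.26   1.454  0.536 -2.048] [ 0.5321 -0.2554  0.1593] 15.45 [[-0.949, 0.314, -0.031], [0.196, 0.509, -0.838]]
```

{"name": "apply_moves", "arguments": {
  "targets": [
    [[0.07, -0.42, 0, 6, -1], [0.12, -0.41, 0, 6, -1], [0.17, -0.39, 0, 6, -1], [0.1, -0.2, 0, 3, -1], [0, 0, 0, 0, -1], [0, 0, 0, 0, 0.2], [0, 0, 0, 0, 0.2], [0, 0, 0, 0, 0.2]]
  ]
}}

```text
clock: 16.12
eef_pos: [0.5539, -0.3116, 0.1595]
tool_rot: [0.696, -0.659, -0.192, -0.209]
ft_force: [0.4, 0.5, 0.2]
grip_width: 0.0358
grasp_force: 0.0
```

```bash
python3 s.py; python3 - <<'E'
from h import *
shot("top","t1")
E
```

```text
[-0.721  0.89   0.787  1.867  0.428 -2.434] [ 0.5539 -0.3116  0.1595] 16.1167 [[-0.998, -0.043, -0.038], [0.008, 0.545, -0.838]]
```

View pics/t1.png

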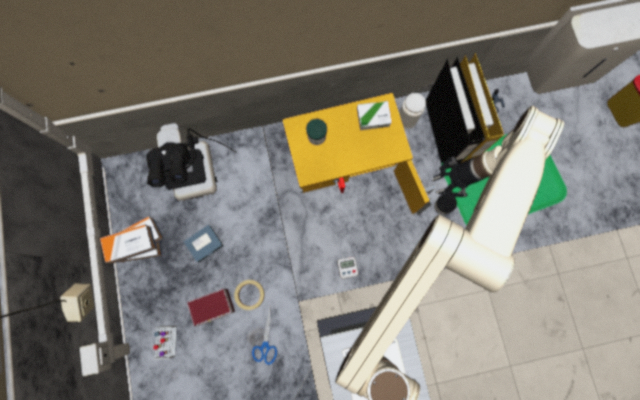

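{"name": "apply_moves", "arguments": {
  "targets": [
    [[0, -0.8, 0.1, 0, 0.6], [0, -0.8, 0.2, 0, 1], [-0.5, -0.4, 0.5, -7, 1], [-0.8, 0, 0.5, -7, 1], [-0.8, 0, 0.3, -7, 1], [-0.8, 0.2, 0, -7, 1], [-0.5, 0.7, 0, -7, 1], [-0.2, 0.9, 0, -7, 1]]
  ]
}}

```text
clock: 16.83
eef_pos: [0.4187, -0.3225, 0.2196]
tool_rot: [-0.43, 0.857, 0.109, 0.262]
ft_force: [0.8, 0.3, 1.8]
grip_width: 0.0849
grasp_force: 0.0
```

```bash
python3 s.py
```

```text
[-0.977  0.392  0.084  1.432  0.553 -1.954] [ 0.4187 -0.3225  0.2196] 16.8333 [[-0.794, 0.607, -0.038], [0.355, 0.412, -0.839]]
```

{"name": "apply_moves", "arguments": {
  "targets": [
    [[-0.3, 0.9, 0, -7, 1], [0, 0.95, 0, -7, 1], [0, 0.95, 0, -7, 1], [0.1, 0.95, 0, -7, 1], [0.3, 0.95, -0.1, -7, 1], [0.4, 0.9, -0.2, -7, 1], [0.5, 0.8, -0.3, -7, 1], [0.5, 0.6, -0.3, 0, 1]]
  ]
}}

```text
clock: 17.5
eef_pos: [0.4638, -0.095, 0.1919]
tool_rot: [-0.132, 0.952, 0.017, 0.276]
ft_force: [0.1, -0.0, 0.6]
grip_width: 0.0853
grasp_force: 0.0
```

{"name": "apply_moves", "arguments": {
  "targets": [
    [[0.3, 0.5, -0.2, 0, 1], [0, 0, 0, 0, 1]]
  ]
}}

```text
clock: 17.67
eef_pos: [0.4762, -0.0724, 0.1814]
tool_rot: [-0.136, 0.952, 0.02, 0.274]
ft_force: [0.1, 1.3, -0.9]
grip_width: 0.0856
grasp_force: 0.0
```

```bash
python3 s.py; python3 - <<'E'
from h import *
p,d,P=shot("wrist","w3")
hsv=cv2.cvtColor(p,cv2.COLOR_BGR2HSV)
m=((hsv[...,0]<8)|(hsv[...,0]>172))&(hsv[...,1]>150)&(d>0)&(P[...,0]>.55)&(P[...,0]<.66)&(P[...,2]>.05)
q=P[m];print(len(q),np.percentile(q,[3,50,97],axis=0).round(4))
b=q[(q[:,2]>.14)&(q[:,2]<.18)&(q[:,0]<.625)];print(len(b),np.percentile(b,[3,50,97],axis=0).round(4))
E
```

```text
[-0.333 -0.12  -0.648  0.555  0.279 -0.548] [ 0.4762 -0.0724  0.1814] 17.6667 [[-0.27, 0.962, -0.037], [0.516, 0.113, -0.849]]
1258 [[ 0.607  -0.024   0.1207]
 [ 0.609  -0.0197  0.16  ]
 [ 0.6373 -0.0123  0.1954]]
585 [[ 0.607  -0.0241  0.1414]
 [ 0.6088 -0.0192  0.1614]
 [ 0.6137 -0.0125  0.179 ]]
```

View pics/w3.png

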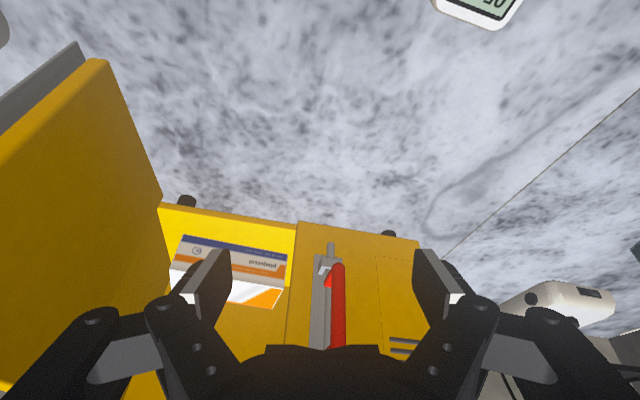

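{"name": "apply_moves", "arguments": {
  "targets": [
    [[0.3, 0.7, -0.3, -6, 1], [0.5, 0.5, -0.3, -6, 1], [0.7, 0.15, 0, 0, 1], [0.7, 0, 0, 0, 1], [0.7, 0, 0, 0, 1], [0.6, 0, 0, 0, 1], [0, 0, 0, 0, 1], [0, 0, 0, 0, 1]]
  ]
}}

```text
clock: 18.38
eef_pos: [0.6145, -0.0299, 0.1607]
tool_rot: [-0.043, 0.961, -0.007, 0.273]
ft_force: [0.0, -0.7, 0.4]
grip_width: 0.0857
grasp_force: 0.0
```

{"name": "apply_moves", "arguments": {
  "targets": [
    [[0, 0.28, 0, 0, 0], [0, 0, 0, 0, -1], [0, 0, 0, 0, -1], [0, 0, 0, 0, -1], [0, 0, 0, 0, -1], [0, 0, 0, 0, -1], [0, 0, 0, 0, -1], [0, 0, 0, 0, -1]]
  ]
}}

```text
clock: 19.05
eef_pos: [0.6135, -0.019, 0.1603]
tool_rot: [-0.043, 0.961, -0.009, 0.273]
ft_force: [-3.0, -4.9, 3.0]
grip_width: 0.009
grasp_force: 58.3
```

```bash
python3 s.py
```

```text
[-0.048  0.134 -0.462  0.423  0.032 -0.128] [ 0.6135 -0.019   0.1603] 19.05 [[-0.078, 0.996, -0.04], [0.525, 0.007, -0.851]]
```

{"name": "apply_moves", "arguments": {
  "targets": [
    [[0, 0, -0.2, 0, -1], [0, 0, -0.2, 0, -1], [0, 0, -0.2, 0, -1], [0, 0, -0.13, 0, -1], [0, 0, 0, 0, -1]]
  ]
}}

```text
clock: 19.47
eef_pos: [0.6137, -0.019, 0.1317]
tool_rot: [-0.043, 0.961, -0.008, 0.273]
ft_force: [-7.2, -4.7, 7.7]
grip_width: 0.0087
grasp_force: 58.9
```

```bash
python3 s.py; python3 - <<'E'
from h import *
for n in("scene","top"):
    p,d,P=shot(n,n+"3")
    hsv=cv2.cvtColor(p,cv2.COLOR_BGR2HSV)
    m=((hsv[...,0]<8)|(hsv[...,0]>172))&(hsv[...,1]>150)&(d>0)&(P[...,0]>.57)&(P[...,0]<.66)&(P[...,2]>.05)&(abs(P[...,1])<.06)
    q=P[m];print(n,len(q),np.percentile(q,[3,50,97],axis=0).round(4).tolist() if len(q) else "")
f=np.load("scene0.npz");P=pts("scene",f["d"]);hsv=cv2.cvtColor(f["p"],cv2.COLOR_BGR2HSV)
m=((hsv[...,0]<8)|(hsv[...,0]>172))&(hsv[...,1]>150)&(P[...,0]>.57)&(P[...,0]<.66)&(P[...,2]>.05)&(abs(P[...,1])<.06)
print(m.sum(),np.percentile(P[m],[3,50,97],axis=0).round(4).tolist())
E
```

```text
[-0.048  0.171 -0.506  0.341  0.032 -0.128] [ 0.6137 -0.019   0.1317] 19.4667 [[-0.078, 0.996, -0.04], [0.526, 0.007, -0.85]]
scene 112 [[0.6036, -0.031, 0.0895], [0.6169, -0.0237, 0.1352], [0.6539, 0.0317, 0.1745]]
top 55 [[0.6077, -0.0216, 0.0974], [0.6281, -0.0145, 0.1708], [0.6455, -0.0092, 0.1802]]
123 [[0.6037, -0.0289, 0.1197], [0.6121, -0.0237, 0.1657], [0.6539, 0.0434, 0.2023]]
```

{"name": "apply_moves", "arguments": {
  "targets": [
    [[-0.2, 0.07, 0, -3, -1], [-0.2, 0.08, 0, -3, -1], [-0.38, 0.2, 0, -6, -1], [-0.35, 0.24, 0, -6, -1], [-0.32, 0.28, 0, -6, -1]]
  ]
}}

```text
clock: 19.98
eef_pos: [0.5559, 0.0166, 0.132]
tool_rot: [0.16, 0.948, -0.064, 0.267]
ft_force: [4.0, 0.4, -5.7]
grip_width: 0.0082
grasp_force: 57.8
```

```bash
python3 s.py
```

```text
[ 0.203  0.111 -0.568  0.421 -0.306  0.464] [0.5559 0.0166 0.132 ] 19.9833 [[0.339, 0.94, -0.037], [0.485, -0.208, -0.849]]
```

{"name": "apply_moves", "arguments": {
  "targets": [
    [[-0.28, 0.32, 0, -6, -1], [-0.24, 0.35, 0, -6, -1], [-0.2, 0.38, 0, -6, -1], [-0.15, 0.4, 0, -6, -1], [-0.1, 0.42, 0, -6, -1]]
  ]
}}

```text
clock: 20.4
eef_pos: [0.5162, 0.0934, 0.1311]
tool_rot: [0.399, 0.875, -0.13, 0.24]
ft_force: [1.4, -0.3, -1.2]
grip_width: -0.0001
grasp_force: 0.0
```

```bash
python3 s.py
```

```text
[ 0.498  0.28  -0.315  0.886 -0.546  1.329] [0.5162 0.0934 0.1311] 20.4 [[0.761, 0.647, -0.037], [0.315, -0.42, -0.851]]
```

```bash
python3 - <<'E'
from h import *
p,d,P=shot("wrist","w4")
p2,d2,P2=shot("top","t4")
cv2.imwrite("pics/c4.png",np.vstack([p[:300],cv2.resize(p2[90:290,200:520],(640,400))[:300]]))
for n,p,d,P in(("w",p,d,P),("t",p2,d2,P2)):
    hsv=cv2.cvtColor(p,cv2.COLOR_BGR2HSV)
    m=((hsv[...,0]<8)|(hsv[...,0]>172))&(hsv[...,1]>150)&(d>0)&(P[...,0]>.45)&(P[...,0]<.66)&(P[...,2]>.05)&(P[...,2]<.2)&(abs(P[...,1])<.25)
    q=P[m];print(n,len(q),np.percentile(q,[3,50,97],axis=0).round(4).tolist() if len(q) else "")
E
```

```text
w 432 [[0.5263, 0.0495, 0.0908], [0.529, 0.0555, 0.1005], [0.5366, 0.0578, 0.1135]]
t 54 [[0.5256, 0.0302, 0.1006], [0.5397, 0.0427, 0.1736], [0.5549, 0.0546, 0.1823]]
```

View pics/c4.png

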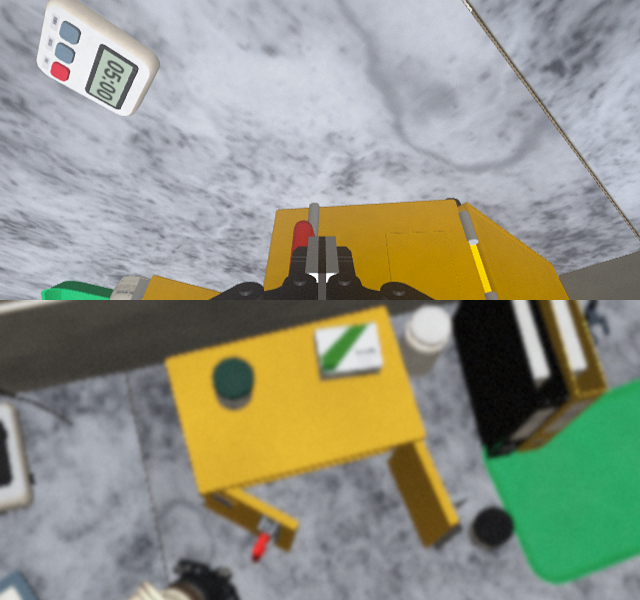

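{"name": "apply_moves", "arguments": {
  "targets": [
    [[-0.7, 0.3, 0.3, 0, -1], [-0.8, 0, 0.5, 7, -1], [-0.7, -0.5, 0.5, 7, -1], [-0.3, -0.9, 0.4, 7, -1], [0, -1, 0.3, 7, -1], [0, -1, 0, 7, -1], [0, -1, 0, 7, -1], [0, -0.8, 0, 7, -1]]
  ]
}}

```text
clock: 21.17
eef_pos: [0.4208, -0.0391, 0.2006]
tool_rot: [0.101, 0.96, -0.045, 0.259]
ft_force: [0.4, -0.1, 0.2]
grip_width: -0.0
grasp_force: 0.0
```

{"name": "apply_moves", "arguments": {
  "targets": [
    [[0.5, 0, 0, 7, -1], [0.9, 0, 0, 7, -1], [0.9, 0, 0, 7, -1], [0.9, 0, 0, 0, -1], [0, 0, 0, 0, -1]]
  ]
}}

```text
clock: 21.58
eef_pos: [0.5551, -0.0406, 0.2005]
tool_rot: [-0.072, 0.962, 0.001, 0.263]
ft_force: [0.8, -0.3, 0.7]
grip_width: -0.0003
grasp_force: 0.0
```

```bash
python3 s.py
```

```text
[-0.135 -0.008 -0.484  0.572  0.108 -0.255] [ 0.5551 -0.0406  0.2005] 21.5833 [[-0.139, 0.99, -0.035], [0.506, 0.04, -0.861]]
```

{"name": "apply_moves", "arguments": {
  "targets": [
    [[0.5, 0, 0.3, 7, -1], [0.5, 0.6, 0.1, 0, -1], [-0.39, 0.21, 0, 0, -1], [-0.36, 0.26, 0, 0, -1], [-0.32, 0.3, 0, 0, -1], [-0.28, 0.33, 0, 0, -1], [-0.24, 0.37, 0, 0, -1]]
  ]
}}

```text
clock: 22.17
eef_pos: [0.5246, 0.0442, 0.2158]
tool_rot: [-0.131, 0.956, 0.018, 0.261]
ft_force: [0.7, -0.9, -0.3]
grip_width: 0.0002
grasp_force: 0.4
```

{"name": "apply_moves", "arguments": {
  "targets": [
    [[-0.2, 0.39, 0, 0, -1], [-0.15, 0.41, 0, 0, -1], [-0.09, 0.43, 0, 0, -1], [0, 0, 0, 0, -1]]
  ]
}}

```text
clock: 22.5
eef_pos: [0.5067, 0.0956, 0.2158]
tool_rot: [-0.133, 0.956, 0.019, 0.261]
ft_force: [0.7, 0.2, 0.8]
grip_width: 0.0
grasp_force: 0.0
```

```bash
python3 s.py; python3 - <<'E'
from h import *
p2,d2,P2=shot("top","t5");p,d,P=shot("scene","s5")
cv2.imwrite("pics/c5.png",np.vstack([cv2.resize(p2[90:290,200:520],(640,400))[:300],cv2.resize(p[120:300,280:480],(640,576))[:290]]))
E
```

```text
[ 0.176 -0.113 -0.536  0.619  0.017 -0.096] [0.5067 0.0956 0.2158] 22.5 [[-0.264, 0.964, -0.034], [0.493, 0.105, -0.863]]
```

View pics/c5.png

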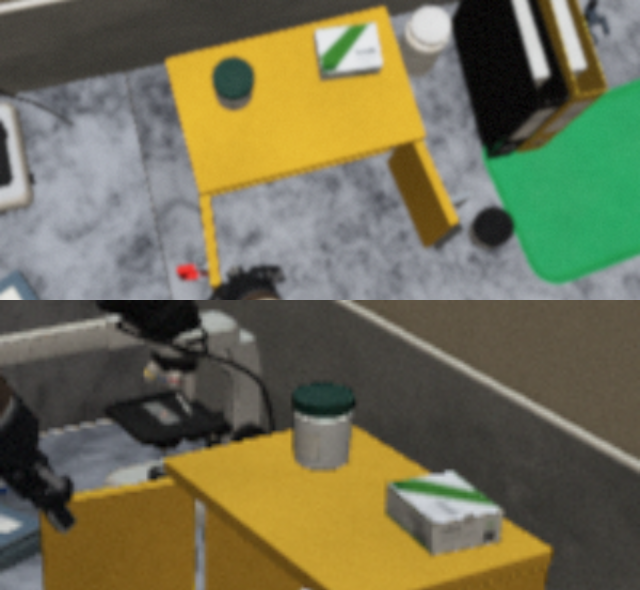

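{"name": "apply_moves", "arguments": {
  "targets": [
    [[-0.2, -0.9, 0, 0, -1], [-0.8, -0.5, 0.2, 0, -1], [-0.9, 0, 0.3, 0, -1], [-0.9, 0, 0.3, 0, -1], [-0.6, 0, 0.2, 0, -1], [0, 0, 0, 0, -1]]
  ]
}}

```text
clock: 23.1
eef_pos: [0.3693, 0.0367, 0.257]
tool_rot: [-0.131, 0.956, 0.017, 0.262]
ft_force: [0.5, 0.5, 0.6]
grip_width: 0.0001
grasp_force: 0.0
```

```bash
python3 s.py; python3 - <<'E'
from h import *
L=(.7669,-.0550,.0388)
p,d,P=shot("top","t6");Q=locker_frame(P,L);hsv=cv2.cvtColor(p,cv2.COLOR_BGR2HSV)
yel=(hsv[...,1]>150)&(hsv[...,0]>15)&(hsv[...,0]<30)
for s in(1,-1):
    m=yel&(d>0)&(abs(Q[...,2]-.243)<.012)&(Q[...,0]<-.15)&(Q[...,0]>-.32)&(s*Q[...,1]>.12)&(s*Q[...,1]<.26)
    q=Q[m][:,:2].astype(np.float32);l=cv2.fitLine(q,cv2.DIST_HUBER,0,.01,.01).ravel()
    print(s,len(q),"deg",90+np.degrees(np.arctan(-s*l[1]/l[0])),q.min(0),q.max(0))
for n in("top","scene"):
    p,d,P=shot(n,n+"7");hsv=cv2.cvtColor(p,cv2.COLOR_BGR2HSV)
    m=((hsv[...,0]<8)|(hsv[...,0]>172))&(hsv[...,1]>150)&(d>0)&(P[...,0]>.45)&(P[...,0]<.6)&(P[...,2]>.05)&(P[...,2]<.22)&(P[...,1]>.08)&(P[...,1]<.25)
    q=P[m];print(n,len(q),np.percentile(q,[3,50,97],axis=0).round(4).tolist() if len(q) else "")
E
```

```text
[ 0.021 -0.474 -0.651  0.87   0.091 -0.226] [0.3693 0.0367 0.257 ] 23.1 [[-0.259, 0.965, -0.035], [0.496, 0.102, -0.863]]
1 179 deg 97.57852 [-0.2775696   0.17234357] [-0.15017372  0.2001801 ]
-1 218 deg 96.79712 [-0.27720192 -0.19624755] [-0.15008691 -0.16954574]
top 46 [[0.5219, 0.157, 0.0961], [0.5256, 0.1695, 0.1699], [0.5309, 0.1813, 0.18]]
scene 0
```

View pics/t6.png

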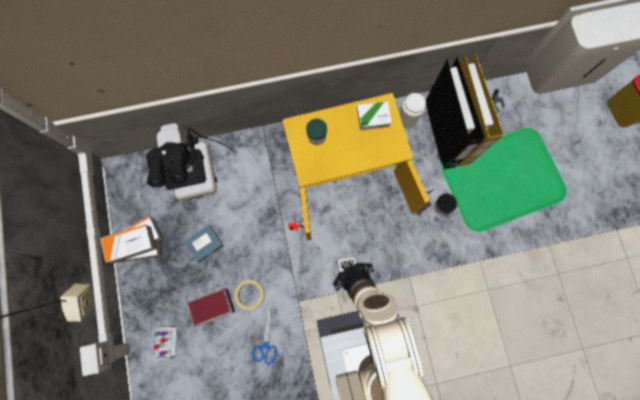

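```bash
python3 -c "
from workcell import order
print(order.job_done())"
```

```text
the job is handed in; nothing more can be done
None
```

The job is handed in at about 23 s: both locker doors stand open at about 97°, the bolt was drawn to about 29–30 mm before the left door moved and is still down, and the bystanders I could see in the last top view are where they were. The gripper slipped off the bolt handle halfway, so I pushed the left door the rest of the way open from inside.

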